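Turn over a settled glaze jar and stand it on the tile

ROBOT

A 6-joint arm with a two-finger parallel gripper is mounted at the origin on the work surface. World frame = base frame: x ahead of the robot, y to its left, z up, the work surface at z = 0. Lengths are in m, angles in rad, forces in N, time in s.
With the tool pointing down it reaches from about 0.275 to 0.975 m from the base axis. Payload 8.4 kg.
Tool frame: the origin (TCP) lies at the very end of the fingers, on their centre line; the grasp point (between the pads) lies bot.pinch_z behind it (bot.pinch_z is the distance from the TCP to the grasp point, in m); x points along the fingers, y is the direction in which the jaws open and shut, and the axes are right-handed (so a half turn about x gives the same grasp; the last joint's range is limited). The gripper opens to 92 mm and grips with 3 to 60 N. Pads are 20 mm wide; open, the fingers measure 128 mm over their backs; the gripper's body (75 mm by 189 mm) begins 69 mm behind the grasp point.
Start: joints at [1.331, 0.353, 1.633, -0, 1.155, -0.002], TCP at [0.147, 0.607, 0.215] pointing down, gripper open.
Joint ranges: [-2.63, 2.63], [-0.92, 2.1], [0.06, 2.66], [-1.3, 4.44], [0, 2.69], [-3.02, 3.02]. Speed limits (rad/s): [2.22, 2.22, 2.79, 3.14, 3.14, 3.14].

INTERFACE

Orientations are given as a unit quaternion [x, y, z, w].
In Python, from bench import bot gives the robot as it stands. The module is installed in compiled form; this text tells all that it offers.
- The arm moves only by the tool step_arm, never from a script. Its argument "plan" is a list of rows, each a list of 2 entries, a list of its own where there are three numbers: the shift along the tool's x, y, z in m, then the turn, a rotation vector about the tool's x, y, z in rad. In form: [[[x, y, z], [wx, wy, wz]], ...]. A call has 1 to 12 rows; each row shifts and turns the commanded pose from where the row before left it, along the tool's axes as they then stand; what a row does not reach is not made up. A row lasts 1/8 s, in which the tool goes at most 62.5 mm and 10.7 degrees, less where a joint would pass 70% of its speed; a pose out of reach is approached as far as the arm can. A call is refused whole if a number of a shift passes 0.0625 or a number of a turn 0.188, either way. A call with a gripper value outside its range is refused whole. "grip" is the finger opening in m, from 0 to 0.0919, set as the call begins (left out, the last holds). The fingers move at their own pace and stop on an object; the grip force is fixed at half the most. Time passes only in rows, so rows that do not move let the fingers close. It gives the time, the measured TCP pose, the force and the opening at its end, in the units of the state.
- bot.get_obs(): the state, without advancing time (a new reading comes with each control period).
- bot.camera(name): name is "side" or "top" or "wrist"; returns a dict with "color" (420x560x3 uint8, blue, green, red), "range_z" (420x560 float32, m along the optical axis (not along the pixel's ray), 0 where there is no reading), "mtx" (3x3 intrinsics, pixels), "xyz" and "orientation" of the camera in the world; the wrist camera has in their place "tool_from_camera" (4x4, takes a point from camera to tool coordinates, whose origin is the TCP and whose axes are the tool frame's). Camera axes: x right, y down, z forward; pixel columns grow to the right and rows downward; lengths in m; the calibration is good to about 2 mm. A picture is of the moment at which its call begins: read the wrist's pose just before it.
- bot.finish_job(): hands the job in, once; it reports no verdict.
Trained networks look in a picture, given as the dict that the camera call returned (one of the last four; its "shot" number tells which), for a name from the list of things; names that differ only in an ending like _2 or _b are one class to them, and where a whole thing is asked for, a point or a joint stands for the part that bears it (a point fixed in the world has none). Each returns a list of dicts, best first, with "confidence" (0 to 1); they miss things now and then, are a little off and sometimes report something else, mostly with a low value. They report only what shows in the picture. A call takes as long as a camera call.
- bot.regions_of(picture, label): "pixels" (420x560 bool, what is visible of it) and "location" ([row, column] in pixels, amid what is visible of it).
- bot.spot_point(picture, label): "location" ([row, column] in pixels: a listed point, or the origin of a listed thing).
The state is a dict: "time_s": time; "qpos": joint angles; "dq": joint speeds; "tau": joint torques, N m; "tool_pos": TCP position; "tcp_rot": TCP orientation; "contact_force": force on the tool from outside, world axes, zero at the start; "ft_torque": the same for the moment, N m; "opening": finger opening in m.
Only numpy, scipy, OpenCV 4.12 (cv2) and the standard library are available. Lean on these libraries where they do the work, as an engineer would, in place of code of your own. Each camera call takes 0.05 s, during which the arm holds its last target.

TASK

The glaze in the tall straight jar has settled. Pick the jar up and turn it over in the air so that its lid points steeply down (a slant is fine), hold it like that for a full second, then turn it back and set it down gently, upright, in the middle of the square tile and let go. Leave the squat jar and the narrow-necked bottle standing where they are.

Things in the scene. Friction and masses are not known exactly. Their poses are not given: they have to be found in the camera images.
- tall_jar: Loose closed white plastic jar, a straight cylinder 56 mm across and 145 mm high under a ribbed grey screw lid 62 mm across, fixed tight; 170 mm high in all, about 0.4 kg, centre of mass near mid-height, 85 mm above its base. Origin: centre of its underside; z runs along its axis to the lid; round, so yaw means nothing. It starts upright on the table, with room for a gripper on either side.
- tile: Square flat fired-clay tile, 120 x 120 mm, 10 mm thick, fixed flat on the table. Origin: centre of its underside, on the table, so its top face is 10 mm above the origin; x and y run along its edges, z up. The other flat piece nearby, a round wooden disc, is not it.
- squat_jar: Bystander: loose squat white jar with a grey lid, 84 mm in diameter, 95 mm high. Stands upright on the table. Origin: centre of its underside, z up.
- neck_bottle: Bystander: loose white bottle 60 mm in diameter up to 95 mm, tapering to a narrow neck and a 32 mm grey cap; 165 mm high. Stands upright on the table. Origin: centre of its underside, z up.

How it is judged:
By the outcome, as a careful person would: the job done as asked, in the order asked, and still so for the second after the job is handed in, with the robot touching nothing.
It also fails if it takes over 58 s, if anything falls off the work surface, if the arm or the gripper's body presses on something with over 40 N, if the wrist force passes 120 N, or if a joint passes its speed limit or range.

## Working session

There is one attempt and no reset: what is moved stays moved. The work goes in short steps, Python scripts to look and compute and a tool call to move; the robot and the scene stay as the last step left them, time stands still between calls to the robot, and variables do not carry over. Pictures are saved under pics/ and viewed, and the job is handed in when it is done.

Besides the shell and the picture viewer there is one more tool, called after "Request:" by a JSON object that holds its "method" and its "body". step_arm: Moves the arm, as the interface text tells. Its arguments: {"type":"object","properties":{"plan":{"type":"array"},"grip":{"type":"number"}},"required":["plan"]}

```bash
mkdir -p pics
cat > h.py <<'E'
import numpy as np, cv2
from scipy.spatial.transform import Rotation as R
from bench import bot
def world(p,rc):
    pass
def cloud(p):
    d=p["range_z"]; K=np.array(p["mtx"]); v,u=np.indices(d.shape)
    c=np.stack([(u-K[0,2])/K[0,0]*d,(v-K[1,2])/K[1,1]*d,d],-1)
    return c@R.from_quat(p["orientation"]).as_matrix().T+np.array(p["xyz"])
E
python3 - <<'E'
from h import *
o=bot.get_obs(); print(o, bot.pinch_z)
for n in ["top","side"]:
    p=bot.camera(n); cv2.imwrite(f"pics/{n}0.png",p["color"]); W=cloud(p)
    print(n,p["xyz"],p["orientation"])
    for l in ["tall_jar","tile","squat_jar","neck_bottle"]:
        for r in bot.regions_of(p,l)[:3]:
            m=r["pixels"]&(p["range_z"]>0); q=W[m]
            if len(q)==0: continue
            t=q[q[:,2]>np.percentile(q[:,2],95)-0.01]
            print(l,round(r["confidence"],2),np.round(r["location"]),m.sum(),"med",np.median(q,0).round(3),"min",np.percentile(q,2,0).round(3),"max",np.percentile(q,98,0).round(3),"topmid",((np.percentile(t,2,0)+np.percentile(t,98,0))/2).round(3))
E
```

```text
{'time_s': 0.0, 'qpos': array([ 1.33060874e+00,  3.53671299e-01,  1.63410558e+00,  1.67416600e-06,
        1.15518439e+00, -2.42457537e-03]), 'dq': array([ 1.65523863e-03,  6.60759855e-04,  9.48220511e-05, -1.85744663e-04,
       -1.26218425e-03, -8.39586720e-04]), 'tau': array([ 2.00908325e-03, -5.93868864e+01, -3.34199452e+01,  6.97252108e-02,
        2.36080546e-02, -1.25598754e-04]), 'tool_pos': array([0.14710638, 0.60694916, 0.21386145]), 'tcp_rot': array([ 0.08338402,  0.70217486, -0.08434453,  0.70205668]), 'contact_force': array([ 0.12315437, -0.13435379, -0.55972503]), 'ft_torque': array([ 0.01975726,  0.01426445, -0.03125798]), 'opening': 0.09180587458576632} 0.0187
top [0.48763833 0.00272254 0.80796044] [ 0.71425788 -0.69823421  0.03869994 -0.02840745]
tall_jar 0.71 [228. 201.] 1561 med [0.522 0.099 0.17 ] min [0.496 0.075 0.002] max [0.552 0.131 0.173] topmid [0.524 0.102 0.169]
tile 0.65 [221. 320.] 4067 med [ 0.544 -0.103  0.011] min [ 0.486 -0.162  0.008] max [ 0.603 -0.046  0.013] topmid [ 0.544 -0.104  0.011]
squat_jar 0.63 [211. 409.] 2441 med [ 0.564 -0.247  0.095]
[... 298 characters left out ...]
-0.33614849]
tall_jar 0.76 [132. 301.] 3074 med [0.541 0.086 0.114] min [0.498 0.073 0.002] max [0.554 0.129 0.171] topmid [0.527 0.1   0.167]
tile 0.87 [233. 207.] 4433 med [ 0.553 -0.111  0.011] min [ 0.488 -0.166  0.002] max [ 0.607 -0.047  0.013] topmid [ 0.548 -0.107  0.009]
squat_jar 0.6 [271. 121.] 4872 med [ 0.591 -0.261  0.095] min [ 0.535 -0.296  0.009] max [ 0.609 -0.222  0.097] topmid [ 0.571 -0.258  0.093]
neck_bottle 0.66 [124. 369.] 2228 med [0.561 0.237 0.085] min [0.526 0.222 0.001] max [0.579 0.303 0.166] topmid [0.552 0.25  0.161]
neck_bottle 0.23 [272. 123.] 4874 med [ 0.592 -0.261  0.095] min [ 0.534 -0.296  0.008] max [ 0.609 -0.222  0.097] topmid [ 0.571 -0.258  0.093]
```

View pics/top0.png

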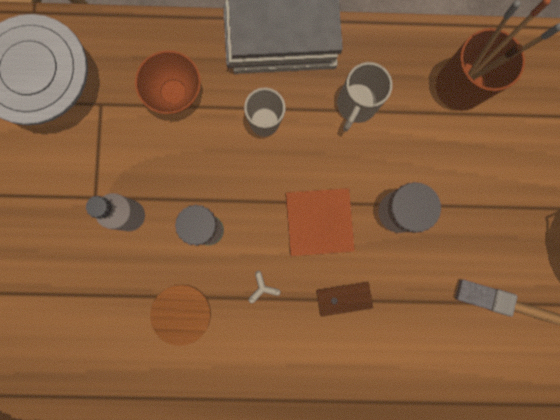

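View pics/side0.png

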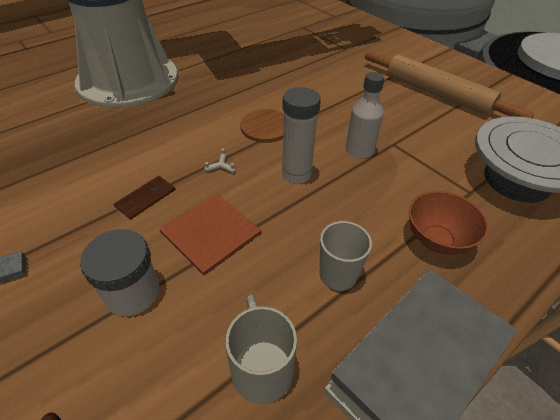

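The top view shows the tall jar at (201,228), the red tile at (320,221), the squat jar at (415,208) and the bottle at (110,210). The side view agrees. I'll grasp the jar horizontally at mid-height, then roll the tool about its own axis. First I'll work out the kinematics.

Run:
```python
from h import *
o=bot.get_obs(); M=R.from_quat(o["tcp_rot"]).as_matrix(); print(M.round(3))
```

```text
[[-0.     0.236  0.972]
 [-0.     0.972 -0.236]
 [-1.    -0.    -0.   ]]
```

Request:
{"method": "step_arm", "body": {"plan": [[[0,0,0],[0.1,0.1,0.15]],[[-0.02,0,0],[0,0,0.15]],[[-0.02,0,0],[0,0,0.15]],[[0,0,0],[0,0,0]]]}}

```text
time_s: 1.0
tool_pos: [0.1476, 0.5964, 0.2539]
tcp_rot: [0.273, 0.688, 0.037, 0.671]
contact_force: [0.3, 0.3, -0.1]
opening: 0.0921
```

Run:
```python
from h import *
o=bot.get_obs(); M=R.from_quat(o["tcp_rot"]).as_matrix(); print(M.round(3),o["qpos"].round(4),o["tool_pos"])
from scipy.optimize import least_squares
q0=[1.33060874,.353671299,1.63410558,0,1.15518439,-.00242457537]
data=[(q0,[0.14710638,0.60694916,0.21386145],[0.08338402,0.70217486,-0.08434453,0.70205668]),(o["qpos"],o["tool_pos"],o["tcp_rot"])]
def fk(q,s4,s6,off,p):
    e=R.from_euler
    A=e('z',q[0]); B=A*e('y',q[1]); C=B*e('y',q[2]); D=C*e('z',s4*q[3])*e('y',q[4])*e('z',s6*q[5]+off)
    h,L1,L2,L3,a,b=p
    pos=np.array([0,0,h])+A.apply([b,0,0])+B.apply([0,0,L1])+C.apply([a,0,L2])+D.apply([0,0,L3])
    # tool x = local z; y=local y ; z=-local x
    m=D.as_matrix(); return pos,np.stack([m[:,2],m[:,1],-m[:,0]],1)
for s4 in(1,-1):
  for s6 in (1,-1):
    for off in (0,np.pi/2,np.pi,-np.pi/2):
      err=[np.abs(fk(q,s4,s6,off,[0]*6)[1]-R.from_quat(t).as_matrix()).max() for q,_,t in data]
      print(s4,s6,round(off,2),np.round(err,3))
```

```text
[[ 0.05   0.326  0.944]
 [ 0.426  0.848 -0.315]
 [-0.903  0.418 -0.097]] [ 1.2829  0.0902  1.963   0.1204  0.6546 -0.0235] [0.14759552 0.59635498 0.25394184]
1 1 0 [1.207 1.27 ]
1 1 1.57 [0. 0.]
1 1 3.14 [1.207 1.27 ]
1 1 -1.57 [1.944 1.888]
1 -1 0 [1.206 1.254]
1 -1 1.57 [0.005 0.044]
1 -1 3.14 [1.212 1.314]
1 -1 -1.57 [1.943 1.872]
-1 1 0 [1.207 1.297]
-1 1 1.57 [0.    0.213]
-1 1 3.14 [1.207 1.087]
-1 1 -1.57 [1.944 1.915]
-1 -1 0 [1.206 1.29 ]
-1 -1 1.57 [0.005 0.193]
-1 -1 3.14 [1.212 1.132]
-1 -1 -1.57 [1.943 1.908]
```

Request:
{"method": "step_arm", "body": {"plan": [[[-0.03,0.0,0.04],[0,0,0.15]],[[-0.03,0,0.04],[0,0,0.15]],[[-0.03,0,0.04],[0,0,0.15]],[[-0.02,0,0.04],[0,0,0.15]],[[0,0,0],[0,0,0]]]}}

```text
time_s: 1.62
tool_pos: [0.23, 0.5297, 0.301]
tcp_rot: [0.394, 0.64, 0.168, 0.637]
contact_force: [-0.8, -0.1, 0.1]
opening: 0.0917
```

```bash
cat >> h.py <<'E'
def fk(q,p=None):
    if p is None: p=np.load("p.npy")
    e=R.from_euler
    A=e('z',q[0]); B=A*e('y',q[1]); C=B*e('y',q[2]); D=C*e('z',q[3])*e('y',q[4])*e('z',q[5]+np.pi/2)
    h,L1,L2,L3,a,b=p
    pos=np.array([0,0,h])+A.apply([b,0,0])+B.apply([0,0,L1])+C.apply([a,0,L2])+D.apply([0,0,L3])
    m=D.as_matrix(); return pos,np.stack([m[:,2],m[:,1],-m[:,0]],1)
E
python3 - <<'E'
from h import *
from scipy.optimize import least_squares
o=bot.get_obs(); print(o["qpos"].round(4),o["tool_pos"])
q0=[1.33060874,.353671299,1.63410558,0,1.15518439,-.00242457537]
data=[(q0,[0.14710638,0.60694916,0.21386145]),([ 1.2829,0.0902,1.963,0.1204,0.6546,-0.0235],[0.14759552,0.59635498,0.25394184]),(o["qpos"],o["tool_pos"])]
print(fk(o["qpos"],[0]*6)[1].round(3),R.from_quat(o["tcp_rot"]).as_matrix().round(3))
f=lambda p:np.concatenate([fk(q,p)[0]-t for q,t in data])
s=least_squares(f,[.3,.49,.49,.3,0,0]); print(s.x.round(4),f(s.x).round(4))
g=lambda x:f(list(x)+[0,0]); s2=least_squares(g,[.3,.49,.49,.3]); print(s2.x.round(4),g(s2.x).round(4))
np.save("p.npy",list(s2.x)+[0,0])
E
```

```text
[ 0.9655 -0.1037  2.2352  0.936   0.3929 -1.026 ] [0.23000627 0.52972431 0.30095859]
[[ 0.123  0.29   0.949]
 [ 0.719  0.633 -0.286]
 [-0.684  0.718 -0.131]] [[ 0.123  0.29   0.949]
 [ 0.719  0.633 -0.286]
 [-0.684  0.718 -0.131]]
[ 0.2758  0.5801  0.5041  0.3651  0.0404 -0.0205] [ 0.0014 -0.0004 -0.0001  0.0011 -0.0002  0.0001 -0.0002  0.0001 -0.    ]
[0.2057 0.5904 0.4601 0.3606] [ 0.0015 -0.0002 -0.0013  0.0012 -0.001   0.0005  0.0013 -0.0001  0.0008]
```

```bash
cat >> h.py <<'E'
from scipy.optimize import least_squares
lo=np.array([-2.63,-.92,.06,-1.3,0,-3.02]);hi=np.array([2.63,2.1,2.66,4.44,2.69,3.02])
def tgt(grasp,phi,roll=0,pitch=0):
    # tool x horizontal at yaw phi (pitch>0: down), roll=0: tool y horizontal left
    M=R.from_euler('ZYX',[phi,pitch,roll]).as_matrix()
    return np.array(grasp)+M[:,0]*0.0187,M
def ik(t,seed):
    pos,M=t
    def f(q):
        p,m=fk(q); return np.concatenate([(p-pos)*5,R.from_matrix(M.T@m).as_rotvec()])
    s=least_squares(f,np.clip(seed,lo+.01,hi-.01),bounds=(lo,hi)); return s.x,np.abs(s.fun).max()
E
python3 - <<'E'
from h import *
J=[.525,.101]; T=[.545,-.104]
for name,P,zs in(("jar",J,(.1,.3)),("tile",T,(.112,.3))):
  for phi in (0,15,30,45,60,-15,-30):
    for z in zs:
      for roll in (0,np.pi):
        best=None
        for s in ([0,.3,2.3,2.2,.8,1.5],[0,.3,2.3,2.2,.8,-1.5],[-.5,.5,2.,2.5,1.,-1.5],[-.5,.5,2.,2.5,1.,1.5],[0.3,.5,2.,3.3,1.,1.5],[0.3,.5,2.,3.3,1.,-1.5]):
          q,e=ik(tgt(P+[z],np.radians(phi),roll),s)
          if best is None or e<best[1]: best=(q,e)
        print(name,phi,z,round(roll,1),best[0].round(2),round(best[1],4))
E
```

```text
jar 0 0.1 0 [0.61 1.25 2.66 4.05 2.21 2.16] 0.0843
jar 0 0.1 3.1 [ 0.61  1.25  2.66  4.05  2.21 -0.98] 0.0843
jar 0 0.3 0 [0.63 0.21 2.66 3.9  1.28 1.38] 0.0951
jar 0 0.3 3.1 [ 0.63  0.21  2.66  3.9   1.28 -1.76] 0.0951
jar 15 0.1 0 [-0.02  1.37  2.66  2.54  2.52  1.11] 0.146
jar 15 0.1 3.1 [-0.02  1.37  2.66  2.54  2.52 -2.03] 0.146
jar 15 0.3 0 [-0.04  0.07  2.66  2.72  1.04  1.74] 0.1589
jar 15 0.3 3.1 [-0.04  0.07  2.66  2.72  1.04 -1.4 ] 0.1589
jar 30 0.1 0 [-0.33  1.14  2.66  2.12  1.98  1.03] 0.0383
jar 30 0.1 3.1 [-0.33  1.14  2.66  2.12  1.98 -2.12] 0.0383
jar 30 0.3 0 [-0.34  0.32  2.66  2.22  1.45  1.7 ] 0.0487
jar 30 0.3 3.1 [-0.34  0.32  2.66  2.22  1.45 -1.44] 0.0487
jar 45 0.1 0 [-0.46  1.    2.54  1.87  1.7   1.18] 0.0
jar 45 0.1 3.1 [-0.46  1.    2.54  1.87  1.7  -1.96] 0.0
jar 45 0.3 0 [-0.46  0.39  2.55  1.89  1.51  1.76] 0.0
jar 45 0.3 3.1 [-0.46  0.39  2.55  1.89  1.51 -1.38] 0.0
jar 60 0.1 0 [-0.5   0.94  2.36  1.59  1.57  1.41] 0.0
jar 60 0.1 3.1 [-0.5   0.94  2.36  1.59  1.57 -1.73] 0.0
jar 60 0.3 0 [-0.5   0.45  2.37  1.59  1.56  1.89] 0.0
jar 60 0.3 3.1 [-0.
[... 1419 characters left out ...]
e 60 0.112 0 [-0.82  0.92  2.05  1.28  1.62  1.74] 0.0
tile 60 0.112 3.1 [-0.82  0.92  2.05  1.28  1.62 -1.4 ] 0.0
tile 60 0.3 0 [-0.82  0.58  2.05  1.31  1.71  2.07] 0.0
tile 60 0.3 3.1 [-0.82  0.58  2.05  1.31  1.71 -1.08] 0.0
tile -15 0.112 0 [0.   1.25 2.66 3.62 2.41 1.9 ] 0.1144
tile -15 0.112 3.1 [ 0.    1.25  2.66  3.62  2.41 -1.24] 0.1144
tile -15 0.3 0 [0.   0.16 2.66 3.48 1.15 1.46] 0.1139
tile -15 0.3 3.1 [ 0.    0.16  2.66  3.48  1.15 -1.68] 0.1139
tile -30 0.112 0 [0.28 1.06 2.66 4.05 1.96 2.02] 0.0136
tile -30 0.112 3.1 [ 0.28  1.06  2.66  4.05  1.96 -1.13] 0.0136
tile -30 0.3 0 [0.28 0.35 2.66 3.96 1.48 1.48] 0.0132
tile -30 0.3 3.1 [ 0.28  0.35  2.66  3.96  1.48 -1.66] 0.0132
```

Run:
```python
from h import *
p=bot.camera("side"); cv2.imwrite("pics/side1.png",p["color"])
```

```text
(no output)
```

View pics/side1.png

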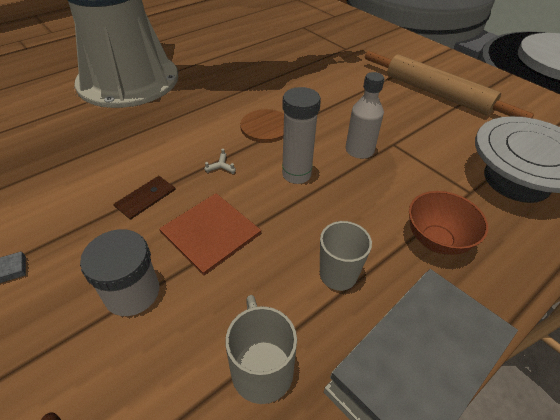

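```bash
cat >> h.py <<'E'
def rows(qs,fromobs=True):
    # tool-frame deltas between successive poses; first pose from obs
    o=bot.get_obs(); p,M=np.array(o["tool_pos"]),R.from_quat(o["tcp_rot"]).as_matrix()
    for t in qs:
        pos,m=t
        print("[",(M.T@(pos-p)).round(4).tolist(),",",R.from_matrix(M.T@m).as_rotvec().round(4).tolist(),"]"," tcp",pos.round(3)); p,M=pos,m
E
python3 - <<'E'
from h import *
p=bot.camera("top"); W=cloud(p)
cv2.imwrite("pics/top1.png",p["color"])
for n,(r0,r1,c0,c1) in dict(jack=(270,305,245,285),block=(280,318,312,376),disc=(283,348,148,212)).items():
    q=W[r0:r1,c0:c1].reshape(-1,3); q=q[q[:,2]>.006]; print(n,q.min(0).round(3),q.max(0).round(3))
o=bot.get_obs(); q0=o["qpos"]
d=np.array([np.cos(np.radians(50)),np.sin(np.radians(50)),0])
g=np.array([.525,.101,.1])
qg,e1=ik(tgt(g,np.radians(50)),[-.46,1,2.5,1.8,1.7,1.2])
qp,e2=ik(tgt(g-.11*d,np.radians(50)),qg)
qh,e3=ik(tgt(g-.11*d+[0,0,.18],np.radians(50)),qp)
for a,e in((qg,e1),(qp,e2),(qh,e3)): print(a.round(3),e)
N=22
rows([fk(q0+(qh-q0)*i/N) for i in range(1,N+1)])
E
```

```text
jack [ 0.394 -0.033  0.007] [0.488 0.024 0.808]
block [ 0.37  -0.204  0.006] [0.488 0.003 0.808]
disc [0.314 0.003 0.006] [0.488 0.204 0.808]
[-0.485  0.975  2.484  1.773  1.637  1.26 ] 2.7755575615628914e-15
[-0.808  0.98   2.496  1.467  1.535  1.238] 5.690150878872875e-10
[-0.808  0.463  2.514  1.463  1.589  1.735] 2.685991110356249e-10
[ [0.003, -0.0246, 0.0291] , [0.2164, -0.003, -0.0431] ]  tcp [0.251 0.509 0.278]
[ [0.002, -0.0186, 0.0299] , [0.2198, -0.0033, -0.0364] ]  tcp [0.267 0.487 0.256]
[ [0.0005, -0.0118, 0.0304] , [0.2225, -0.0018, -0.0304] ]  tcp [0.282 0.464 0.237]
[ [-0.0011, -0.0052, 0.0295] , [0.2245, 0.0012, -0.0255] ]  tcp [0.294 0.443 0.221]
[ [-0.0029, 0.0007, 0.0272] , [0.2258, 0.0056, -0.0219] ]  tcp [0.305 0.421 0.207]
[ [-0.0046, 0.0058, 0.0239] , [0.2265, 0.0108, -0.0201] ]  tcp [0.314 0.401 0.196]
[ [-0.0064, 0.0098, 0.0196] , [0.2266, 0.0165, -0.02] ]  tcp [0.323 0.381 0.188]
[ [-0.0083, 0.0127, 0.0148] , [0.2259, 0.0221, -0.0218] ]  tcp [0.331 0.363 0.182]
[ [-0.0101, 0.0143, 0.0095] , [0.2247, 0.0273, -0.0256] ]  tcp [0.339 0.345 0.178]
[ [-0.0119, 0
[... 377 characters left out ...]
 tcp [0.385 0.256 0.192]
[ [-0.0205, -0.0006, -0.0135] , [0.2054, 0.0277, -0.0733] ]  tcp [0.397 0.236 0.2  ]
[ [-0.0219, -0.0055, -0.014] , [0.2005, 0.0207, -0.0818] ]  tcp [0.409 0.214 0.209]
[ [-0.0233, -0.0105, -0.0132] , [0.1954, 0.0116, -0.0894] ]  tcp [0.421 0.19  0.22 ]
[ [-0.0245, -0.0152, -0.0112] , [0.1899, 0.0006, -0.0954] ]  tcp [0.432 0.163 0.231]
[ [-0.0257, -0.0195, -0.0081] , [0.1842, -0.0118, -0.0996] ]  tcp [0.443 0.134 0.243]
[ [-0.0266, -0.023, -0.004] , [0.1782, -0.0255, -0.1016] ]  tcp [0.453 0.103 0.255]
[ [-0.0275, -0.0255, 0.001] , [0.1722, -0.0399, -0.1012] ]  tcp [0.461 0.068 0.267]
[ [-0.0282, -0.027, 0.0066] , [0.166, -0.0545, -0.0983] ]  tcp [0.466 0.031 0.28 ]
```

Run:
```python
from h import *
o=bot.get_obs(); q0=o["qpos"]
p=bot.camera("wrist"); print(np.array(p["tool_from_camera"]).round(3))
qh=np.array([-0.808,0.463,2.514,1.463,1.589,1.735-np.pi])
N=20
qs=[]
for i in range(1,N+1):
    s=i/N; q=q0+(qh-q0)*s; q[1]-=.45*np.sin(np.pi*s)
    qs.append(q)
rows([fk(q) for q in qs])
print(np.diff(np.array([q0]+qs),axis=0)[[0,10,19]].round(3))
```

```text
[[-0.001 -0.27   0.963 -0.17 ]
 [ 1.    -0.     0.001  0.   ]
 [ 0.     0.963  0.27  -0.077]
 [ 0.     0.     0.     1.   ]]
[ [-0.0272, -0.0038, 0.0246] , [0.0568, -0.0107, 0.0175] ]  tcp [0.248 0.502 0.314]
[ [-0.0259, -0.0037, 0.0203] , [0.0534, -0.0096, 0.0209] ]  tcp [0.262 0.474 0.326]
[ [-0.0243, -0.0034, 0.018] , [0.0515, -0.0086, 0.0224] ]  tcp [0.274 0.448 0.336]
[ [-0.0222, -0.0033, 0.0161] , [0.0506, -0.0073, 0.0226] ]  tcp [0.283 0.423 0.344]
[ [-0.0195, -0.0034, 0.015] , [0.051, -0.0057, 0.0219] ]  tcp [0.29 0.4  0.35]
[ [-0.0168, -0.0035, 0.0145] , [0.0527, -0.0037, 0.0206] ]  tcp [0.297 0.379 0.353]
[ [-0.014, -0.0035, 0.0146] , [0.0559, -0.0012, 0.0192] ]  tcp [0.304 0.36  0.354]
[ [-0.0115, -0.0031, 0.0153] , [0.0604, 0.0018, 0.0183] ]  tcp [0.312 0.342 0.353]
[ [-0.0095, -0.0025, 0.0164] , [0.0661, 0.0054, 0.0181] ]  tcp [0.32  0.325 0.35 ]
[ [-0.0082, -0.0013, 0.0179] , [0.0728, 0.0096, 0.0192] ]  tcp [0.329 0.308 0.346]
[ [-0.0076, 0.0003, 0.0195] , [0.08, 0.0144, 0.0217] ]  tcp [0.34  0.291 0.34 ]
[ [-0.0078, 0.0025, 0.0211] , [0.0872, 0.0197, 0.026] ]  tcp [0.353 0.273 0.333]
[ [-0.0088, 0.0052, 0.0224] , [0.094, 0.0256, 0.0319] ]  tcp [0.367 0.254 0.326]
[ [-0.0107, 0.0085, 0.0232] , [0.0999, 0.0318, 0.0396] ]  tcp [0.382 0.233 0.32 ]
[ [-0.0132, 0.0121, 0.0235] , [0.1045, 0.0384, 0.0486] ]  tcp [0.397 0.209 0.313]
[ [-0.0162, 0.0161, 0.023] , [0.1072, 0.0453, 0.0588] ]  tcp [0.413 0.181 0.306]
[ [-0.0197, 0.0202, 0.0216] , [0.1078, 0.0523, 0.0696] ]  tcp [0.429 0.15  0.3  ]
[ [-0.0233, 0.0243, 0.0194] , [0.1062, 0.0593, 0.0805] ]  tcp [0.444 0.115 0.294]
[ [-0.0268, 0.0283, 0.0163] , [0.1023, 0.0661, 0.0911] ]  tcp [0.456 0.075 0.287]
[ [-0.0301, 0.032, 0.0123] , [0.0962, 0.0725, 0.1009] ]  tcp [0.466 0.031 0.28 ]
[[-0.089 -0.042  0.014  0.027  0.06  -0.019]
 [-0.089  0.034  0.014  0.027  0.06  -0.019]
 [-0.089  0.099  0.014  0.027  0.06  -0.019]]
```

Request:
{"method": "step_arm", "body": {"plan": [[[-0.027,-0.004,0.025],[0.057,-0.011,0.018]],[[-0.026,-0.004,0.02],[0.053,-0.01,0.021]],[[-0.024,-0.003,0.018],[0.052,-0.009,0.022]],[[-0.022,-0.003,0.016],[0.051,-0.007,0.023]],[[-0.02,-0.003,0.015],[0.051,-0.006,0.022]],[[-0.017,-0.004,0.015],[0.053,-0.004,0.021]],[[-0.014,-0.004,0.015],[0.056,-0.001,0.019]],[[-0.012,-0.003,0.015],[0.06,0.002,0.018]],[[-0.01,-0.002,0.016],[0.066,0.005,0.018]],[[-0.008,-0.001,0.018],[0.073,0.01,0.019]],[[-0.008,0,0.02],[0.08,0.014,0.022]],[[-0.008,0.002,0.021],[0.087,0.02,0.026]]]}}

```text
time_s: 3.28
tool_pos: [0.3525, 0.2704, 0.3332]
tcp_rot: [0.675, 0.604, 0.014, 0.423]
contact_force: [0.2, 0.0, 0.1]
opening: 0.0918
```

Request:
{"method": "step_arm", "body": {"plan": [[[-0.009,0.005,0.022],[0.094,0.026,0.032]],[[-0.011,0.008,0.023],[0.1,0.032,0.04]],[[-0.013,0.012,0.024],[0.104,0.038,0.049]],[[-0.016,0.016,0.023],[0.107,0.045,0.059]],[[-0.02,0.02,0.022],[0.108,0.052,0.07]],[[-0.023,0.024,0.019],[0.106,0.059,0.08]],[[-0.027,0.028,0.016],[0.102,0.066,0.091]],[[-0.03,0.032,0.012],[0.096,0.072,0.101]],[[0,0,0],[0,0,0]]]}}

```text
time_s: 4.4
tool_pos: [0.4637, 0.0269, 0.278]
tcp_rot: [0.907, 0.422, -0.0, -0.004]
contact_force: [-0.4, 0.4, 0.4]
opening: 0.0918
```

Run:
```python
from h import *
o=bot.get_obs(); print(o["qpos"].round(3),o["time_s"],o["tool_pos"]); M=R.from_quat(o["tcp_rot"]).as_matrix();print(M.round(3))
print("fkerr",fk(o["qpos"])[0]-o["tool_pos"])
p=bot.camera("side"); cv2.imwrite("pics/side2.png",p["color"])
p=bot.camera("wrist"); cv2.imwrite("pics/wrist2.png",p["color"])
```

```text
[-0.823  0.566  2.387  1.45   1.596 -1.377] 4.4 [0.46368379 0.02692314 0.27795903]
[[ 0.644  0.765 -0.004]
 [ 0.765 -0.644  0.006]
 [ 0.002 -0.007 -1.   ]]
fkerr [ 0.04252682 -0.04626761 -0.0249208 ]
```

View pics/side2.png

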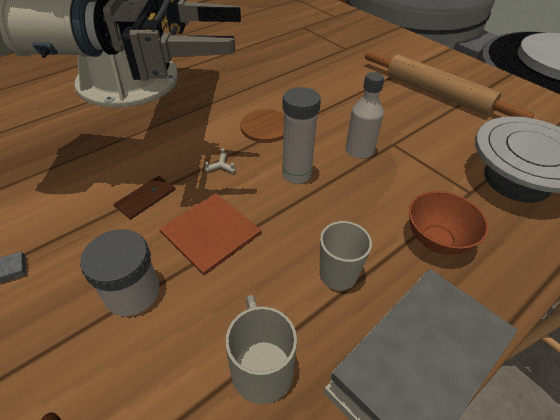

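View pics/wrist2.png

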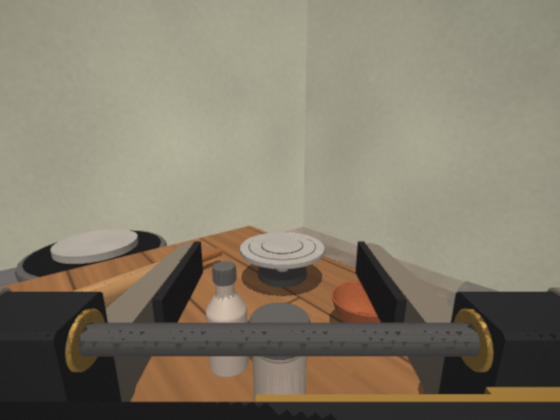

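Request:
{"method": "step_arm", "body": {"plan": [[[0,0,0.02],[0,0,0]],[[0,0,0.03],[0,0,0]],[[0,0,0.03],[0,0,0]],[[0,0,0.03],[0,0,0]],[[0,0,0.03],[0,0,0]],[[0,0,0.025],[0,0,0]],[[0,0,0.013],[0,0,0]],[[0,0,0],[0,0,0]],[[0,0,0],[0,0,0]]]}}

```text
time_s: 5.62
tool_pos: [0.4638, 0.0286, 0.103]
tcp_rot: [0.907, 0.422, 0.001, 0.0]
contact_force: [0.1, 0.2, 0.2]
opening: 0.0918
```

Run:
```python
from h import *
o=bot.get_obs(); print(o["qpos"].round(3),o["time_s"],o["tool_pos"]); M=R.from_quat(o["tcp_rot"]).as_matrix();print(M.round(3))
q0=[1.33060874,.353671299,1.63410558,0,1.15518439,-.00242457537]
data=[(q0,[0.14710638,0.60694916,0.21386145]),([ 1.2829,0.0902,1.963,0.1204,0.6546,-0.0235],[0.14759552,0.59635498,0.25394184]),([0.9655,-0.1037,2.2352,.936,.3929,-1.026],[0.23000627,0.52972431,0.30095859]),([-0.823,0.566,2.387,1.45,1.596,-1.377],[0.46368379,0.02692314,0.27795903]),(o["qpos"],o["tool_pos"])]
f=lambda p:np.concatenate([fk(q,p)[0]-t for q,t in data])
s=least_squares(f,[.3,.49,.49,.3,0,0]); print(s.x.round(4),f(s.x).round(4)); np.save("p.npy",s.x)
for nm,g,phi in (("jar",[.525,.101,.1],50),("high",[.525,.101,.3],50),("tile",[.545,-.105,.112],22),("tileh",[.545,-.105,.3],22)):
  for r in (np.pi,0):
    q,e=ik(tgt(g,np.radians(phi),r),o["qpos"]*[1,1,1,1,1,1 if r else -1]); print(nm,q.round(3),round(e,4))
```

```text
[-0.819  1.053  2.288  1.454  1.549 -1.77 ] 5.625 [0.46381384 0.02859939 0.10299805]
[[ 0.644  0.765  0.003]
 [ 0.765 -0.644  0.   ]
 [ 0.002  0.002 -1.   ]]
[ 0.2936  0.5699  0.495   0.361   0.0581 -0.0015] [ 0.0014 -0.0005 -0.0003  0.0014 -0.0003 -0.      0.0009 -0.0004  0.0003
 -0.0001  0.0001  0.0003  0.0001  0.     -0.0003]
jar [-0.486  1.053  2.275  1.779  1.61  -1.753] 0.0
jar [-0.486  1.053  2.275  1.779  1.61   1.389] 0.0
high [-0.486  0.502  2.377  1.776  1.516 -1.314] 0.0
high [-0.486  0.502  2.377  1.776  1.516  1.827] 0.0
tile [-0.798  1.039  2.321  1.952  1.653 -1.773] 0.0
tile [-0.798  1.039  2.321  1.952  1.653  1.369] 0.0
tileh [-0.798  0.495  2.416  1.951  1.484 -1.356] 0.0
tileh [-0.798  0.495  2.416  1.951  1.484  1.785] 0.0
```

Request:
{"method": "step_arm", "body": {"plan": [[[0.015,0,0.002],[0,0,0]],[[0.02,0,0.001],[0,0,0]],[[0.02,0,0],[0,0,0]],[[0.02,0,0],[0,0,0]],[[0.018,0,0],[0,0,0]],[[0.013,0,0],[0,0,0]],[[0.007,0,0],[0,0,0]],[[0,0,0],[0,0,0]]]}}

```text
time_s: 6.62
tool_pos: [0.5367, 0.1149, 0.0995]
tcp_rot: [0.907, 0.422, 0.001, 0.0]
contact_force: [-0.8, -1.1, 0.3]
opening: 0.0917
```

Run:
```python
from h import *
o=bot.get_obs(); M=R.from_quat(o["tcp_rot"]).as_matrix(); print(o["tool_pos"],o["tool_pos"]-M[:,0]*.0187)
for n in("side","wrist"):
    p=bot.camera(n); cv2.imwrite(f"pics/{n}3.png",p["color"])
```

```text
[0.53668009 0.11494005 0.09953248] [0.52462734 0.10064251 0.09949442]
```

View pics/side3.png

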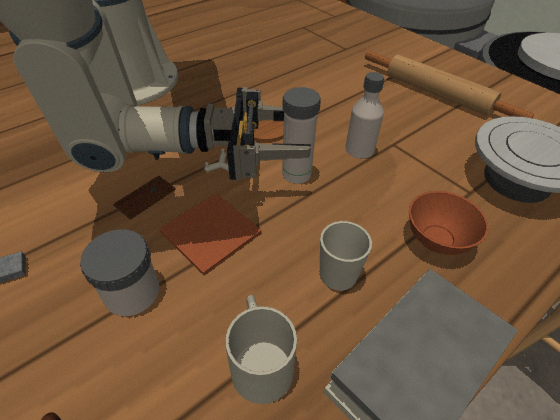

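View pics/wrist3.png

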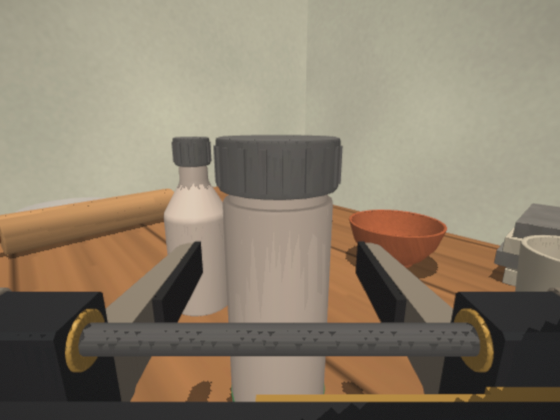

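The jar stands centred between the fingers: its axis is at column 278, and the fingers are at 180 and 380. I'll close on it.

Request:
{"method": "step_arm", "body": {"plan": [[[0,0,0],[0,0,0]],[[0,0,0],[0,0,0]],[[0,0,0],[0,0,0]],[[0,0,0],[0,0,0]],[[0,0,0],[0,0,0]],[[0,0,0],[0,0,0]],[[0,0,0],[0,0,0]],[[0,0,0],[0,0,0]]], "grip": 0.03}}

```text
time_s: 7.72
tool_pos: [0.5366, 0.1147, 0.0993]
tcp_rot: [0.907, 0.421, 0.001, 0.0]
contact_force: [-1.1, -0.1, 0.1]
opening: 0.0558
```

Request:
{"method": "step_arm", "body": {"plan": [[[0,0,-0.005],[0,0,0]],[[0,0,-0.015],[0,0,0]],[[0,0,-0.025],[0,0,0]],[[0,0,-0.03],[0,0,0]],[[0,0,-0.03],[0,0,0]],[[0,0,-0.03],[0,0,0]],[[0,0,-0.03],[0,0,0]],[[0,0,-0.025],[0,0,0]],[[0,0,-0.02],[0,0,0]],[[0,0,-0.01],[0,0,0]],[[0,0,0],[0,0,0]]]}}

```text
time_s: 9.1
tool_pos: [0.5361, 0.1145, 0.3195]
tcp_rot: [0.907, 0.421, 0.001, 0.001]
contact_force: [0.0, 0.5, -4.5]
opening: 0.0554
```

Run:
```python
from h import *
o=bot.get_obs(); M=R.from_quat(o["tcp_rot"]).as_matrix(); print(o["tool_pos"],M.round(3),o["qpos"],o["opening"])
for n in("side","wrist"):
    p=bot.camera(n); cv2.imwrite(f"pics/{n}4.png",p["color"])
```

```text
[0.53610757 0.11452088 0.31951592] [[ 0.645  0.764  0.003]
 [ 0.764 -0.645 -0.   ]
 [ 0.002  0.002 -1.   ]] [-0.48870964  0.44522256  2.37810295  1.77345236  1.50627313 -1.26163987] 0.05541001715424853
```

View pics/side4.png

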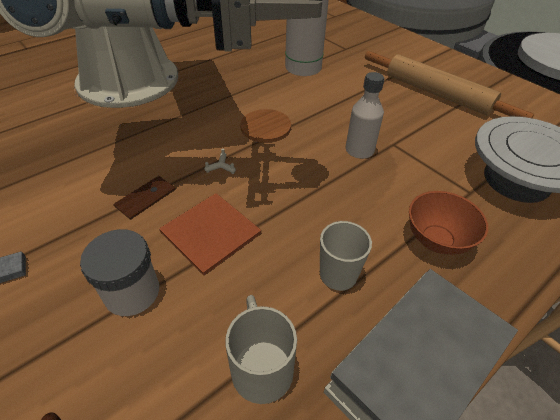

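View pics/wrist4.png

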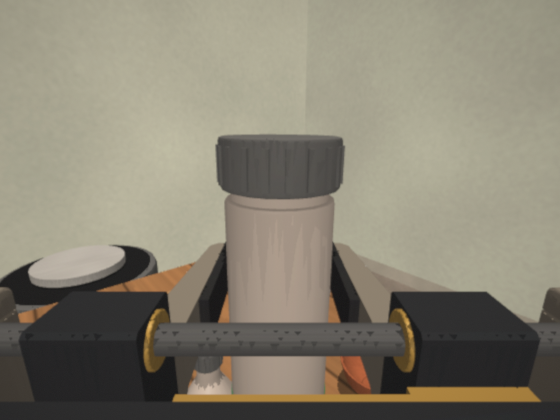

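Request:
{"method": "step_arm", "body": {"plan": [[[0,0,0],[0.08,0,0]],[[0,0,0],[0.14,0,0]],[[0,0,0],[0.18,0,0]],[[0,0,0],[0.18,0,0]],[[0,0,0],[0.18,0,0]],[[0,0,0],[0.18,0,0]],[[0,0,0],[0.18,0,0]],[[0,0,0],[0.18,0,0]],[[0,0,0],[0.18,0,0]],[[0,0,0],[0.18,0,0]]]}}

```text
time_s: 10.45
tool_pos: [0.5362, 0.1145, 0.3181]
tcp_rot: [-0.61, -0.284, 0.311, 0.671]
contact_force: [0.4, -0.3, -3.3]
opening: 0.0553
```

Request:
{"method": "step_arm", "body": {"plan": [[[0,0,0],[0.18,0,0]],[[0,0,0],[0.18,0,0]],[[0,0,0],[0.18,0,0]],[[0,0,0],[0.18,0,0]],[[0,0,0],[0.18,0,0]],[[0,0,0],[0.18,0,0]],[[0,0,0],[0.18,0,0]],[[0,0,0],[0.14,0,0]],[[0,0,0],[0.08,0,0]],[[0,0,0],[0,0,0]],[[0,0,0],[0,0,0]]]}}

```text
time_s: 11.82
tool_pos: [0.5362, 0.1145, 0.3187]
tcp_rot: [-0.001, -0.001, 0.421, 0.907]
contact_force: [-0.5, 0.2, -3.8]
opening: 0.0554
```

Run:
```python
from h import *
o=bot.get_obs(); M=R.from_quat(o["tcp_rot"]).as_matrix(); print(o["tool_pos"],M.round(3),o["qpos"],o["opening"])
for n in("side","wrist"):
    p=bot.camera(n); cv2.imwrite(f"pics/{n}5.png",p["color"])
```

```text
[0.53624864 0.1144835  0.3187005 ] [[ 0.645 -0.764 -0.004]
 [ 0.764  0.645  0.001]
 [ 0.002 -0.004  1.   ]] [-0.48863071  0.44758859  2.37787307  1.77356552  1.50663851  1.87667587] 0.05537215395528011
```

View pics/side5.png

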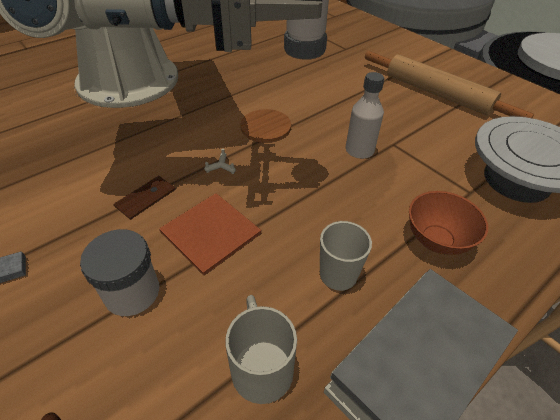

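View pics/wrist5.png

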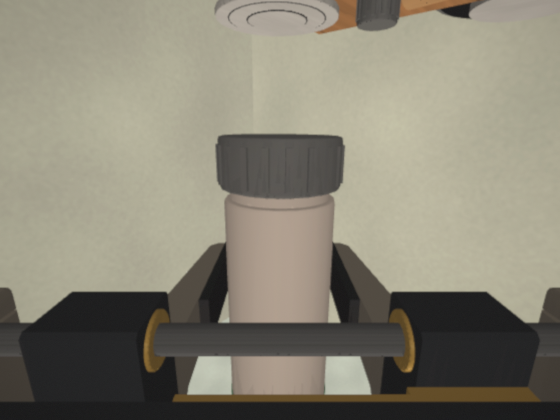

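The side view at (305,45) shows the lid pointing straight down. I'll hold for 1.5 s, then roll back.

Request:
{"method": "step_arm", "body": {"plan": [[[0,0,0],[0,0,0]],[[0,0,0],[0,0,0]],[[0,0,0],[0,0,0]],[[0,0,0],[0,0,0]],[[0,0,0],[0,0,0]],[[0,0,0],[0,0,0]],[[0,0,0],[0,0,0]],[[0,0,0],[0,0,0]],[[0,0,0],[0,0,0]],[[0,0,0],[0,0,0]],[[0,0,0],[0,0,0]],[[0,0,0],[0,0,0]]]}}

```text
time_s: 13.42
tool_pos: [0.5362, 0.1145, 0.3193]
tcp_rot: [-0.001, -0.001, 0.421, 0.907]
contact_force: [-0.6, 0.1, -3.2]
opening: 0.0558
```

Request:
{"method": "step_arm", "body": {"plan": [[[0,0,0],[-0.08,0,0]],[[0,0,0],[-0.14,0,0]],[[0,0,0],[-0.18,0,0]],[[0,0,0],[-0.18,0,0]],[[0,0,0],[-0.18,0,0]],[[0,0,0],[-0.18,0,0]],[[0,0,0],[-0.18,0,0]],[[0,0,0],[-0.18,0,0]],[[0,0,0],[-0.18,0,0]],[[0,0,0],[-0.18,0,0]]]}}

```text
time_s: 14.68
tool_pos: [0.5363, 0.1145, 0.3193]
tcp_rot: [0.672, 0.313, -0.282, -0.609]
contact_force: [-0.1, -0.7, -2.8]
opening: 0.0555
```

Request:
{"method": "step_arm", "body": {"plan": [[[0,0,0],[-0.18,0,0]],[[0,0,0],[-0.18,0,0]],[[0,0,0],[-0.18,0,0]],[[0,0,0],[-0.18,0,0]],[[0,0,0],[-0.18,0,0]],[[0,0,0],[-0.18,0,0]],[[0,0,0],[-0.18,0,0]],[[0,0,0],[-0.14,0,0]],[[0,0,0],[-0.08,0,0]],[[0,0,0],[0,0,0]],[[0,0,0],[0,0,0]]]}}

```text
time_s: 16.05
tool_pos: [0.5363, 0.1145, 0.3193]
tcp_rot: [0.907, 0.421, 0.001, -0.001]
contact_force: [0.7, -0.8, -3.6]
opening: 0.055
```

Run:
```python
from h import *
o=bot.get_obs(); M=R.from_quat(o["tcp_rot"]).as_matrix(); print(o["time_s"],o["tool_pos"],M.round(4),o["qpos"].round(3))
p=bot.camera("top"); W=cloud(p)
for r in bot.regions_of(p,"tile")[:1]:
    q=W[r["pixels"]&(p["range_z"]>0)]; q=q[(q[:,2]<.02)]; q=q.astype(np.float32)
    print("tile top", cv2.minAreaRect(q[:,:2]), r["confidence"])
p=bot.camera("side"); W=cloud(p)
for r in bot.regions_of(p,"tile")[:1]:
    q=W[r["pixels"]&(p["range_z"]>0)]; q=q[(q[:,2]<.02)&(q[:,2]>.006)]; q=q.astype(np.float32)
    print("tile side", cv2.minAreaRect(q[:,:2]), r["confidence"])
p=bot.camera("wrist"); 
cv2.imwrite("pics/wrist6.png",p["color"])
```

```text
16.05 [0.5362572  0.11447568 0.31926116] [[ 6.451e-01  7.641e-01  7.000e-04]
 [ 7.641e-01 -6.451e-01  1.900e-03]
 [ 1.900e-03 -6.000e-04 -1.000e+00]] [-0.489  0.446  2.378  1.774  1.507 -1.259]Traceback (most recent call last):
  File "<stdin>", line 6, in <module>
cv2.error: OpenCV(4.12.0) /io/opencv/modules/imgproc/src/convhull.cpp:143: error: (-215:Assertion failed) total >= 0 && (depth == CV_32F || depth == CV_32S) in function 'convexHull'
```

Run:
```python
from h import *
for n in ("side","top"):
    p=bot.camera(n); W=cloud(p)
    for r in bot.regions_of(p,"tile")[:2]:
        q=W[r["pixels"]&(p["range_z"]>0)]; q=q[(q[:,2]<.02)&(q[:,2]>.006)]; q=np.ascontiguousarray(q[:,:2].astype(np.float32))
        print(n, r["location"],len(q),cv2.minAreaRect(q) if len(q) else 0, r["confidence"])
o=bot.get_obs(); M=R.from_quat(o["tcp_rot"]).as_matrix(); g0=o["tool_pos"]-M[:,0]*.0187
g1=np.array([.546,-.105,.32]); y0=np.arctan2(M[1,0],M[0,0]); y1=np.radians(22)
N=14; ts=[]
for i in range(1,N+1):
    s=i/N; s=s*s*(3-2*s); ts.append(tgt(g0+(g1-g0)*s,y0+(y1-y0)*s,np.pi))
rows(ts)
p=bot.camera("wrist"); 
cv2.imwrite("pics/wrist6.png",p["color"])
```

```text
side [233.8, 205.4] 4188 ((0.5453323125839233, -0.10651829838752747), (0.12171674519777298, 0.12064169347286224), 5.192845821380615) 0.92
top [219.2, 322.3] 3687 ((0.5444563031196594, -0.10475555062294006), (0.11989548057317734, 0.12036571651697159), 5.396732330322266) 0.84
[ [-0.0021, 0.0023, 0.0] , [0.0008, -0.002, 0.0071] ]  tcp [0.537 0.111 0.319]
[ [-0.0058, 0.0065, -0.0] , [-0.0, -0.0, 0.0198] ]  tcp [0.538 0.103 0.319]
[ [-0.0087, 0.0101, -0.0] , [0.0, -0.0, 0.0304] ]  tcp [0.54  0.09  0.319]
[ [-0.0108, 0.0133, -0.0001] , [-0.0, -0.0, 0.0389] ]  tcp [0.542 0.073 0.319]
[ [-0.0119, 0.016, -0.0001] , [0.0, -0.0, 0.0453] ]  tcp [0.545 0.053 0.319]
[ [-0.0123, 0.018, -0.0001] , [-0.0, -0.0, 0.0495] ]  tcp [0.547 0.031 0.32 ]
[ [-0.0119, 0.0194, -0.0001] , [-0.0, -0.0, 0.0517] ]  tcp [0.55  0.009 0.32 ]
[ [-0.011, 0.02, -0.0001] , [0.0, -0.0, 0.0517] ]  tcp [ 0.553 -0.014  0.32 ]
[ [-0.0095, 0.0197, -0.0001] , [-0.0, -0.0, 0.0495] ]  tcp [ 0.556 -0.036  0.32 ]
[ [-0.0079, 0.0184, -0.0001] , [0.0, -0.0, 0.0453] ]  tcp [ 0.558 -0.056  0.32 ]
[ [-0.0061, 0.0161, -0.0001] , [0.0, -0.0, 0.0389] ]  tcp [ 0.56  -0.073  0.32 ]
[ [-0.0043, 0.0128, -0.0] , [-0.0, -0.0, 0.0304] ]  tcp [ 0.562 -0.086  0.32 ]
[ [-0.0025, 0.0084, -0.0] , [0.0, -0.0, 0.0198] ]  tcp [ 0.563 -0.095  0.32 ]
[ [-0.0008, 0.003, -0.0] , [0.0, -0.0, 0.0071] ]  tcp [ 0.563 -0.098  0.32 ]
```

View pics/wrist6.png

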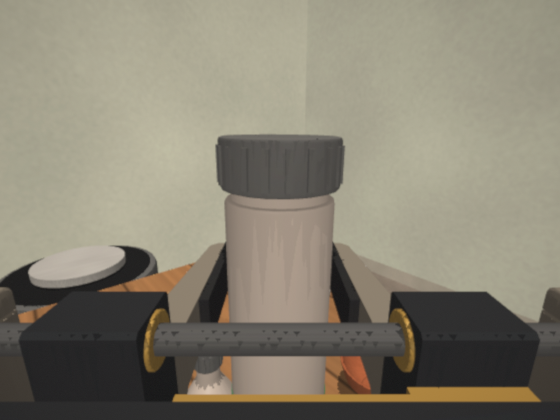

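The wrist view matches the one from before the flip, with the lid top at row 137, so the jar has not slipped. I'll move over the tile.

Request:
{"method": "step_arm", "body": {"plan": [[[-0.002,0.002,0],[0.001,-0.002,0.007]],[[-0.006,0.006,0],[0,0,0.02]],[[-0.009,0.01,0],[0,0,0.03]],[[-0.011,0.013,0],[0,0,0.039]],[[-0.012,0.016,0],[0,0,0.045]],[[-0.012,0.018,0],[0,0,0.05]],[[-0.012,0.019,0],[0,0,0.052]],[[-0.011,0.02,0],[0,0,0.052]],[[-0.01,0.02,0],[0,0,0.05]],[[-0.008,0.018,0],[0,0,0.045]],[[-0.006,0.016,0],[0,0,0.039]],[[-0.004,0.013,0],[0,0,0.03]]]}}

```text
time_s: 17.9
tool_pos: [0.5602, -0.0865, 0.3193]
tcp_rot: [0.979, 0.203, 0.0, 0.0]
contact_force: [-0.5, 0.5, -3.6]
opening: 0.0552
```

Request:
{"method": "step_arm", "body": {"plan": [[[-0.002,0.008,0],[0,0,0.02]],[[-0.001,0.003,0],[0,0,0.007]],[[0,0,0],[0,0,0]],[[0,0,0],[0,0,0]]]}}

```text
time_s: 18.4
tool_pos: [0.5616, -0.0965, 0.3193]
tcp_rot: [0.982, 0.191, -0.0, 0.0]
contact_force: [0.5, -0.5, -3.6]
opening: 0.0555
```

Run:
```python
from h import *
o=bot.get_obs(); M=R.from_quat(o["tcp_rot"]).as_matrix(); g0=o["tool_pos"]-M[:,0]*.0187
print(o["time_s"],g0,M.round(4),o["qpos"].round(3))
rows([tgt([.545,-.1055,g0[2]],np.radians(22),np.pi)])
p=bot.camera("side"); cv2.imwrite("pics/side7.png",p["color"]); W=cloud(p)
for r in bot.regions_of(p,"tall_jar")[:1]:
    q=W[r["pixels"]&(p["range_z"]>0)]; print(r["confidence"],np.percentile(q,[2,50,98],axis=0).round(3))
    for z in np.arange(q[:,2].min(),q[:,2].max(),.03):
        k=q[abs(q[:,2]-z)<.01]; print(z.round(3),k.mean(0).round(4),len(k))
```

```text
18.4 [ 0.54427566 -0.10354715  0.31926391] [[ 9.271e-01  3.748e-01 -0.000e+00]
 [ 3.748e-01 -9.271e-01 -1.000e-04]
 [-0.000e+00  1.000e-04 -1.000e+00]] [-0.796  0.434  2.416  1.946  1.461 -1.3  ]
[ [-0.0001, 0.0021, -0.0] , [0.0001, 0.0, 0.0002] ]  tcp [ 0.562 -0.098  0.319]
0.62 [[ 0.54  -0.131  0.224]
 [ 0.57  -0.114  0.313]
 [ 0.575 -0.082  0.377]]
-0.001 [0.1984 0.062  0.0012] 54
0.029 [nan nan nan] 0
0.059 [nan nan nan] 0
0.089 [nan nan nan] 0
0.119 [nan nan nan] 0
0.149 [nan nan nan] 0
0.179 [nan nan nan] 0
0.209 [nan nan nan] 0
0.239 [ 0.5653 -0.1125  0.2394] 625
0.269 [ 0.5655 -0.1127  0.2694] 717
0.299 [ 0.5665 -0.1105  0.2986] 735
0.329 [ 0.5671 -0.1101  0.3305] 814
0.359 [ 0.5656 -0.1131  0.3587] 1059<stdin>:9: RuntimeWarning: Mean of empty slice.
  ret = um.true_divide(
```

View pics/side7.png

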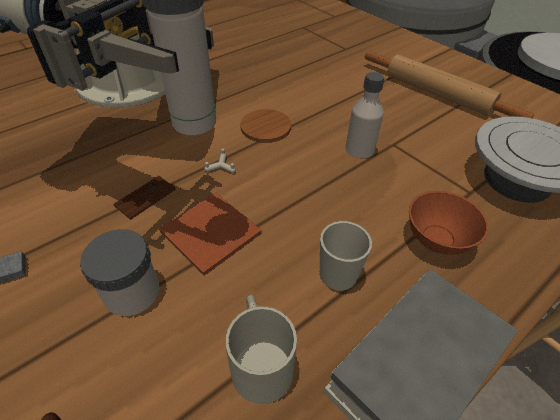

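Request:
{"method": "step_arm", "body": {"plan": [[[0,0.001,0.01],[0,0,0]],[[0,0.001,0.02],[0,0,0]],[[0,0,0.025],[0,0,0]],[[0,0,0.025],[0,0,0]],[[0,0,0.025],[0,0,0]],[[0,0,0.025],[0,0,0]],[[0,0,0.025],[0,0,0]],[[0,0,0.02],[0,0,0]],[[0,0,0.015],[0,0,0]],[[0,0,0.008],[0,0,0]],[[0,0,0],[0,0,0]],[[0,0,0],[0,0,0]]]}}

```text
time_s: 20.0
tool_pos: [0.5624, -0.0988, 0.1217]
tcp_rot: [0.982, 0.191, 0.0, 0.0]
contact_force: [0.2, 0.7, -3.5]
opening: 0.0553
```

Run:
```python
from h import *
o=bot.get_obs(); M=R.from_quat(o["tcp_rot"]).as_matrix(); g0=o["tool_pos"]-M[:,0]*.0187
print(o["time_s"],g0,o["contact_force"])
p=bot.camera("side"); cv2.imwrite("pics/side8.png",p["color"])
```

```text
20.0 [ 0.54510704 -0.10579129  0.12167225] [ 0.21106286  0.69534535 -3.5452681 ]
```

View pics/side8.png

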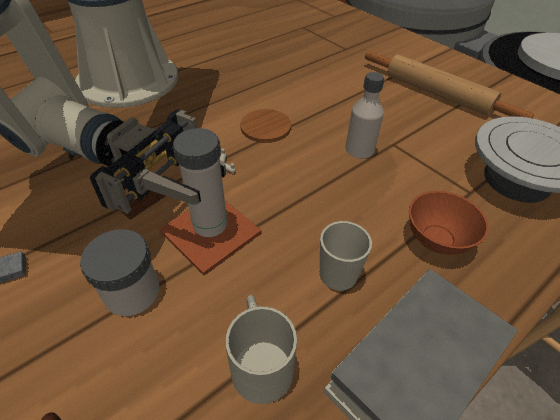

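The jar is upright above the middle of the tile, at about (210,232), with roughly a 12 mm gap by calculation. I'll ease it down.

Request:
{"method": "step_arm", "body": {"plan": [[[0,0,0.003],[0,0,0]],[[0,0,0.003],[0,0,0]],[[0,0,0.002],[0,0,0]],[[0,0,0.001],[0,0,0]],[[0,0,0.001],[0,0,0]],[[0,0,0],[0,0,0]],[[0,0,0],[0,0,0]]]}}

```text
time_s: 20.92
tool_pos: [0.5624, -0.0987, 0.1113]
tcp_rot: [0.982, 0.191, 0.0, 0.0]
contact_force: [-0.6, -0.3, -4.6]
opening: 0.0555
```

Request:
{"method": "step_arm", "body": {"plan": [[[0,0,0.0006],[0,0,0]],[[0,0,0.0006],[0,0,0]],[[0,0,0],[0,0,0]]]}}

```text
time_s: 21.3
tool_pos: [0.5624, -0.0987, 0.11]
tcp_rot: [0.982, 0.191, -0.0, 0.0]
contact_force: [0.4, 0.2, -3.2]
opening: 0.0551
```

Request:
{"method": "step_arm", "body": {"plan": [[[0,0,0.0006],[0,0,0]],[[0,0,0],[0,0,0]],[[0,0,0],[0,0,0]]]}}

```text
time_s: 21.68
tool_pos: [0.5624, -0.0988, 0.1095]
tcp_rot: [0.982, 0.191, 0.0, 0.0]
contact_force: [0.5, -0.7, -3.9]
opening: 0.0552
```

Request:
{"method": "step_arm", "body": {"plan": [[[0,0,0.0006],[0,0,0]],[[0,0,0],[0,0,0]],[[0,0,0],[0,0,0]]]}}

```text
time_s: 22.05
tool_pos: [0.5624, -0.0987, 0.1092]
tcp_rot: [0.982, 0.191, 0.0, 0.0]
contact_force: [-1.0, 0.4, 0.0]
opening: 0.0555
```

Run:
```python
from h import *
p=bot.camera("side"); o=bot.get_obs(); print(o["contact_force"],o["tool_pos"]); c=p["color"][180:280,140:280]; cv2.imwrite("pics/side9.png",cv2.resize(c,None,fx=5,fy=5))
```

```text
[-1.00932969  0.22170117  0.79485652] [ 0.56240169 -0.09869821  0.10921577]
```

View pics/side9.png

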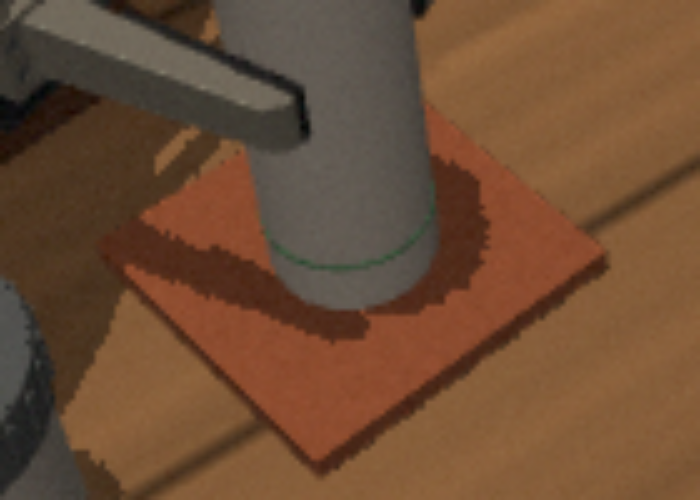

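The force has gone from -3.9 N to about 0, so the tile now carries the weight. I'll open, then back straight off.

Request:
{"method": "step_arm", "body": {"plan": [[[0,0,0],[0,0,0]],[[0,0,0],[0,0,0]],[[0,0,0],[0,0,0]],[[0,0,0],[0,0,0]],[[0,0,0],[0,0,0]],[[0,0,0],[0,0,0]],[[0,0,0],[0,0,0]],[[0,0,0],[0,0,0]]], "grip": 0.0915}}

```text
time_s: 23.1
tool_pos: [0.5624, -0.0987, 0.1089]
tcp_rot: [0.982, 0.191, 0.0, 0.0]
contact_force: [-0.4, 0.0, -1.0]
opening: 0.0913
```

Run:
```python
from h import *
q=bot.get_obs()["qpos"];o=bot.get_obs(); M=R.from_quat(o["tcp_rot"]).as_matrix()
print(o["opening"],o["contact_force"])
for d in (.04,.08,.1,.12):
    print(d,*[np.round(v,3) for v in ik((fk(q)[0]-d*M[:,0],M),q)])
for u in (.1,.18): print(u,*[np.round(v,3) for v in ik((fk(q)[0]-.1*M[:,0]+[0,0,u],M),q)])
p=bot.camera("wrist"); cv2.imwrite("pics/wrist10.png",p["color"])
```

```text
0.09132391280518702 [-0.38647368  0.00103353 -0.95000835]
0.04 [-0.917  1.058  2.338  1.833  1.638 -1.817] 0.0
0.08 [-1.043  1.067  2.352  1.709  1.61  -1.846] 0.0
0.1 [-1.108  1.069  2.356  1.646  1.593 -1.854] 0.0
0.12 [-1.174  1.07   2.358  1.583  1.574 -1.857] 0.0
0.1 [-1.108  0.783  2.437  1.649  1.577 -1.649] 0.0
0.18 [-1.108  0.525  2.46   1.649  1.559 -1.415] 0.0
```

View pics/wrist10.png

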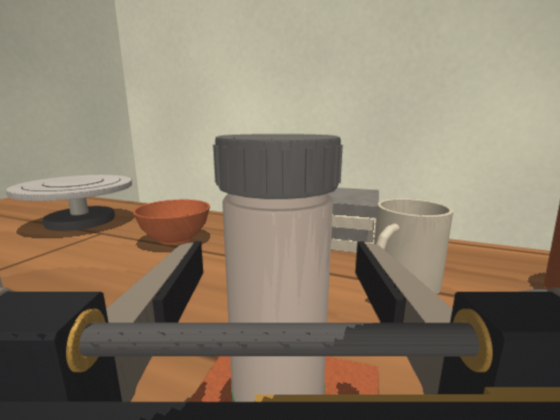

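Request:
{"method": "step_arm", "body": {"plan": [[[-0.008,0,0],[0,0,0]],[[-0.015,0,0],[0,0,0]],[[-0.018,0,0],[0,0,0]],[[-0.018,0,0],[0,0,0]],[[-0.018,0,0],[0,0,0]],[[-0.018,0,0],[0,0,0]],[[-0.015,0,0],[0,0,0]],[[-0.008,0,0],[0,0,0]],[[0,0,-0.02],[0,0,0]],[[0,0,-0.03],[0,0,0]],[[0,0,-0.02],[0,0,0]],[[0,0,0],[0,0,0]]]}}

```text
time_s: 24.65
tool_pos: [0.4529, -0.1428, 0.1799]
tcp_rot: [0.982, 0.191, 0.0, 0.001]
contact_force: [0.2, 0.4, 0.7]
opening: 0.0915
```

Run:
```python
from h import *
o=bot.get_obs(); print(o["time_s"],o["tool_pos"],o["contact_force"],o["qpos"].round(2))
for n in ["top","side"]:
    p=bot.camera(n); cv2.imwrite(f"pics/{n}11.png",p["color"]); W=cloud(p)
    for l in ["tall_jar","tile","squat_jar","neck_bottle"]:
        for r in bot.regions_of(p,l)[:1]:
            m=r["pixels"]&(p["range_z"]>0); q=W[m]
            if len(q)==0: continue
            t=q[q[:,2]>np.percentile(q[:,2],95)-0.01]
            print(n,l,round(r["confidence"],2),np.round(r["location"]),"max",np.percentile(q,98,0).round(3),"topmid",((np.percentile(t,2,0)+np.percentile(t,98,0))/2).round(3))
```

```text
24.65 [ 0.45291931 -0.14279587  0.17985208] [0.19314171 0.35907454 0.71124   ] [-1.17  0.87  2.42  1.59  1.57 -1.73]
top tall_jar 0.59 [219. 331.] max [ 0.573 -0.075  0.183] topmid [ 0.546 -0.103  0.18 ]
top tile 0.89 [230. 308.] max [ 0.603 -0.045  0.013] topmid [ 0.544 -0.104  0.011]
top squat_jar 0.96 [212. 408.] max [ 0.603 -0.215  0.098] topmid [ 0.566 -0.254  0.094]
top neck_bottle 0.57 [211. 118.] max [0.574 0.267 0.167] topmid [0.548 0.253 0.163]
side tall_jar 0.86 [184. 202.] max [ 0.576 -0.083  0.181] topmid [ 0.549 -0.107  0.177]
side tile 0.62 [244. 207.] max [ 0.608 -0.047  0.012] topmid [ 0.551 -0.107  0.008]
side squat_jar 0.79 [273. 122.] max [ 0.609 -0.221  0.097] topmid [ 0.571 -0.258  0.093]
side neck_bottle 0.73 [121. 366.] max [0.579 0.263 0.166] topmid [0.551 0.25  0.161]
```

View pics/side11.png

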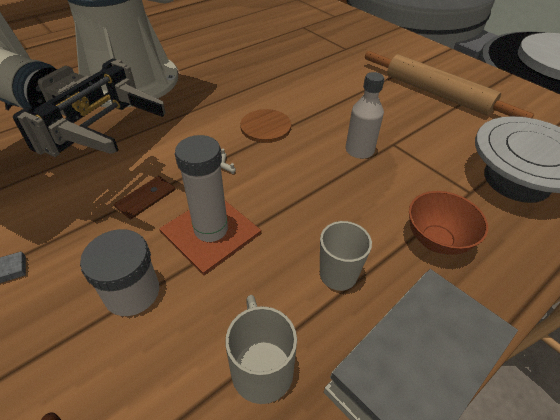

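View pics/top11.png

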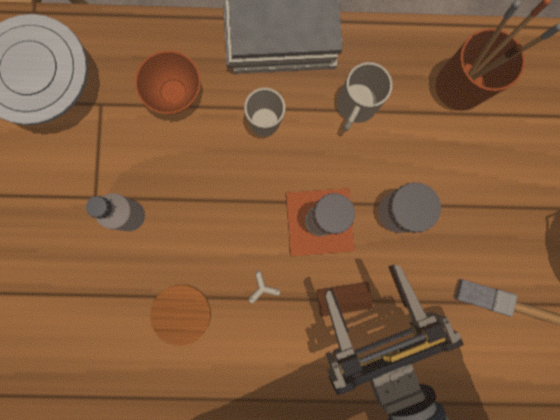

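The jar stands upright in the middle of the tile: side view (205,232), with its top at (0.546, -0.103, 0.180). The bystanders are where they were and the gripper is clear, so I'm handing in.

```bash
python3 -c "
from bench import bot
print(bot.finish_job())"
```

```text
the job is handed in; nothing more can be done
None
```

I picked the tall jar up with a level grip at mid-height and lifted it to about 0.32 m. There I turned it over so the lid pointed straight down. I held it like that for about 1.5 s, turned it back and set it down in the middle of the tile. Then I let go, backed off, and handed the job in at about 25 s of the 58 s allowed.

**Jar on the tile:** the last pictures show it upright, with its top at 0.18 m. Its centre is within about 2–3 mm of the tile's centre, near (0.545, -0.105). The two cameras disagree by 3–4 mm, so that is as close as I can say.

**Touchdown:** I lowered it in sub-millimetre steps, and the weight went off the wrist without any upward push showing beyond the noise. The wrist pictures before and after the flip showed no slip in the grip.

**Bystanders:** the squat jar and the narrow-necked bottle measure the same as at the start, within 1 mm. The gripper was clear of everything.

**Disagreements:** my first arm model was about 4 cm off in one pose, so I refitted it. The moves themselves were checked against measured tool poses.

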